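Unstack the sample tins into their dishes

ROBOT

A 6-joint arm with a two-finger parallel gripper is mounted at the origin on a cart in front of the work surface, level with it; the furniture and walls round the work are solid. World frame = base frame: x ahead of the robot, y to its left, z up, the work surface at z = 0. Lengths are in m, angles in rad, forces in N, time in s.
With the tool pointing down it reaches from about 0.3 to 0.775 m from the base axis. Payload 14.6 kg.
Tool frame: the origin (TCP) lies at the very end of the fingers, on their centre line; the grasp point (between the pads) lies 19 mm behind it; z points along the fingers, y is the line along which they close (so a half turn about z gives the same grasp; the last joint's range is limited). The gripper opens to 94 mm and grips with 3 to 60 N. Pads are 16 mm wide; open, the fingers measure 119 mm over their backs; the gripper's body (75 mm by 177 mm) begins 78 mm behind the grasp point.
Start: joints at [-1.191, 0.3, 1.521, -0, 1.321, -0.067], TCP at [0.238, -0.496, 0.205] pointing down, gripper open.
Joint ranges: [-3.03, 3.03], [-0.79, 2.21], [0.23, 2.52], [-1.04, 4.18], [0, 3.07], [-2.55, 2.55]. Speed limits (rad/s): [2.22, 2.22, 2.57, 3.14, 3.14, 3.14].

INTERFACE

Orientations are given as [roll, pitch, yaw] about the fixed x, y, z axes, in that order (R = Rz(yaw) Ry(pitch) Rx(roll)).
In Python, from station import ctrl, camera, camera_info, finder gives the robot as it stands.
- The arm moves only by the tool carry_out, never from a script. Its argument "motion" is a list of rows, each a list of 2 entries, a list of its own where there are three numbers: the shift along the tool's x, y, z as a fraction of full scale, then the turn about the tool's z as a fraction of full scale. A call has 1 to 12 rows; each row is the pose to reach, as a shift and turn from the pose commanded when the call began, along the tool's axes at that moment, turning the shorter way round; what a row does not reach only later rows make up. Full scale, the value 1, is 200 mm for a shift and 360 degrees for a turn. A row lasts 1/10 s, in which the tool goes at most 50 mm and 8.59 degrees, less where a joint would pass 70% of its speed; a pose out of reach is approached as far as the arm can. A call with a number of a shift or a turn outside -1 to 1 is refused whole. A call with a gripper value outside its range is refused whole. "hand" is the closure, from -1 (fully open) to 1 (shut), set as the call begins (left out, the last holds). The fingers move at their own pace and stop on an object; "force" is the grip in N (left out, the last holds). Time passes only in rows, so rows that repeat a pose let the fingers close. It gives the time, the measured TCP pose, the force, the opening and the grip force at its end, in the units of the state.
- ctrl.get_obs(): the state, without advancing time (a new reading comes with each control period).
- camera(name): name is "scene" or "top" or "wrist"; returns (picture, depth): 384x512x3 uint8, blue, green, red; 384x512 float32, m along the optical axis (not along the pixel's ray), 0 where there is no reading.
- camera_info(name): a dict with "camera_matrix" (3x3 intrinsics, pixels), "origin" and "attitude" of the camera in the world. Camera axes: x right, y down, z forward; pixel columns grow to the right and rows downward; lengths in m; the calibration is good to about 2 mm. A picture is of the moment at which its call begins: read the wrist's pose just before it. camera_info takes no time and is no camera call; for the wrist camera it gives the pose at the moment of the call.
- ctrl.hand_in(): hands the job in; it is judged then, once.
Trained networks look in the newest picture that a camera, given by its name, has taken for a name from the list of things; names that differ only in an ending like _2 or _b are one class to them, and where a whole thing is asked for, a point or a joint stands for the part that bears it (a point fixed in the world has none). Each returns a list of dicts, best first, with "conf" (0 to 1); they miss things now and then, are a little off and sometimes report something else, mostly with a low value. They report only what shows in the picture. A call takes as long as a camera call. They do not tell look-alikes from the thing itself.
- finder.boxes_of(camera, query): "location" ([column, row] in pixels, amid what is visible of it).
- finder.cut_out(camera, query): "mask" (384x512 bool, what is visible of it) and "location" ([column, row] in pixels, amid what is visible of it).
- finder.pinpoint(camera, query): "location" ([column, row] in pixels: a listed point, or the origin of a listed thing).
The state is a dict: "time_s": time; "qpos": joint angles; "joint_vel": joint speeds; "tau": joint torques, N m; "ee_pos": TCP position; "eef_rot": TCP orientation; "force": force on the tool from outside, world axes, zero at the start; "moment": the same for the moment, N m; "grip_width": finger opening in m; "grip_force": force on a finger pad.
Only numpy, scipy, OpenCV 4.12 (cv2) and the standard library are available. Lean on these libraries where they do the work, as an engineer would, in place of code of your own. Each camera call takes 0.05 s, during which the arm holds its last target. There are 200 camera calls.

TASK

The dried sample tins were left in one stack on the bench. Take the stack apart from the top, one tin at a time, and set each tin down, upright and flat, inside the white dish of its own size (smallest tin in the smallest dish, and so on up to the largest tin in the largest dish) before lifting the next. Set the tins down rather than dropping them, do not knock any over, and leave the specimen jar and the piece of coral where they stand.

Things in the scene. Friction and masses are not known exactly. Their poses are not given: they have to be found in the camera images.
- tin_1: the smallest of four plain round aluminium sample tins with closed (fixed) slip lid: 26 mm across, 32 mm high, flat top and bottom, upright; at the start it stands centred (within about 2 mm) on the next larger tin. Origin: centre of its underside, z up.
- tin_2: the second smallest of four plain round aluminium sample tins with closed (fixed) slip lid: 38 mm across, 32 mm high, flat top and bottom, upright; at the start it stands centred (within about 2 mm) on the next larger tin. Origin: centre of its underside, z up.
- tin_3: the second largest of four plain round aluminium sample tins with closed (fixed) slip lid: 50 mm across, 32 mm high, flat top and bottom, upright; at the start it stands centred (within about 2 mm) on the next larger tin. Origin: centre of its underside, z up.
- tin_4: the largest of four plain round aluminium sample tins with closed (fixed) slip lid: 62 mm across, 32 mm high, flat top and bottom, upright; at the start it stands on the worktop, bottom of the stack. Origin: centre of its underside, z up.
- dish_1: the smallest of four round shallow white dishes, fixed on the worktop: 50 mm across outside, 42 mm inside, rim 8 mm high, flat inner floor 3 mm above its origin. Belongs to the tin of 26 mm. Origin: centre of its underside, on the worktop, z up.
- dish_2: the second smallest of four round shallow white dishes, fixed on the worktop: 62 mm across outside, 54 mm inside, rim 8 mm high, flat inner floor 3 mm above its origin. Belongs to the tin of 38 mm. Origin: centre of its underside, on the worktop, z up.
- dish_3: the second largest of four round shallow white dishes, fixed on the worktop: 74 mm across outside, 66 mm inside, rim 8 mm high, flat inner floor 3 mm above its origin. Belongs to the tin of 50 mm. Origin: centre of its underside, on the worktop, z up.
- dish_4: the largest of four round shallow white dishes, fixed on the worktop: 86 mm across outside, 78 mm inside, rim 8 mm high, flat inner floor 3 mm above its origin. Belongs to the tin of 62 mm. Origin: centre of its underside, on the worktop, z up.
- specimen_jar: bystander: loose squat jar with white screw lid, 56 mm across, 78 mm high; origin at the centre of its underside. Not to be moved.
- coral: bystander: loose pale branched piece of dry coral lying on the worktop, 54 x 63 mm, 28 mm high; origin at the centre of its underside. Not to be moved.
There are look-alikes about, which are no part of the job. Leave any orange look-alike of the tin_2 alone. Leave any blue or pink look-alike of the tin_3 alone.

How it is judged:
On the way, in this order (a step that is already met when the one before it is completed fails the run):
1. the smallest tin stands flat in the smallest dish, let go (horizontal distance between tin_1 and dish_1 below 0.01 m and z of tin_1 in the frame of dish_1 between 0 and 0.006 m and angle between tin_1's own z axis and vertical below 0.06 rad and linear speed of tin_1 below 0.02 m/s and contact force between the fingers and tin_1 below 0.1 N), for 0.2 s.
2. the second smallest tin stands flat in the second smallest dish, let go (horizontal distance between tin_2 and dish_2 below 0.01 m and z of tin_2 in the frame of dish_2 between 0 and 0.006 m and angle between tin_2's own z axis and vertical below 0.06 rad and linear speed of tin_2 below 0.02 m/s and contact force between the fingers and tin_2 below 0.1 N), for 0.2 s.
3. the second largest tin stands flat in the second largest dish, let go (horizontal distance between tin_3 and dish_3 below 0.01 m and z of tin_3 in the frame of dish_3 between 0 and 0.006 m and angle between tin_3's own z axis and vertical below 0.06 rad and linear speed of tin_3 below 0.02 m/s and contact force between the fingers and tin_3 below 0.1 N), for 0.2 s.
4. the largest tin stands flat in the largest dish, let go (horizontal distance between tin_4 and dish_4 below 0.01 m and z of tin_4 in the frame of dish_4 between 0 and 0.006 m and angle between tin_4's own z axis and vertical below 0.06 rad and linear speed of tin_4 below 0.02 m/s and contact force between the fingers and tin_4 below 0.1 N), for 0.2 s.
At the end, for the whole second after the job is handed in: Each of the four tins stands flat on the floor of its own dish, upright (within 0.06 rad), centre within 10 mm of the dish's centre, underside less than 6 mm above the dish's underside; all released and at rest (all of step 1 and all of step 2 and all of step 3 and all of step 4); the robot touches nothing.
It fails at once if a tin is tipped or knocked over (more than 0.5 rad from upright) (angle between any of tin_1, tin_2, tin_3, tin_4's own z axis and vertical above 0.5 rad).
It fails at once if a tin is dropped: it is out of the fingers over its dish while more than 20 mm above the worktop ((horizontal distance between tin_1 and dish_1 below 0.04 m and height (world z) of tin_1 above 0.02 m and contact force between the fingers and tin_1 below 0.05 N) or (horizontal distance between tin_2 and dish_2 below 0.04 m and height (world z) of tin_2 above 0.02 m and contact force between the fingers and tin_2 below 0.05 N) or (horizontal distance between tin_3 and dish_3 below 0.04 m and height (world z) of tin_3 above 0.02 m and contact force between the fingers and tin_3 below 0.05 N) or (horizontal distance between tin_4 and dish_4 below 0.04 m and height (world z) of tin_4 above 0.02 m and contact force between the fingers and tin_4 below 0.05 N)).
It fails at once if the specimen jar or the piece of coral is shifted by more than 20 mm or tipped (distance of any of specimen_jar, coral from where it was at the start of the episode above 0.02 m or angle between any of specimen_jar, coral's own z axis and vertical above 0.3 rad).
It also fails if it takes over 102 s, if anything falls off the work surface, if the arm or the gripper's body presses on something with over 40 N, if the wrist force passes 120 N, or if a joint passes its speed limit or range.

## Working session

There is one attempt and no reset: what is moved stays moved. The work goes in short steps, Python scripts to look and compute and a tool call to move; the robot and the scene stay as the last step left them, time stands still between calls to the robot, and variables do not carry over. Pictures are saved under pics/ and viewed, at most 14 in all, crops included, and the job is handed in when it is done.

Besides the shell and the picture viewer there is one more tool, called after "Emit:" by a JSON object that holds its "method" and its "body". carry_out: Moves the arm, as the interface text tells. Its arguments: {"type":"object","properties":{"motion":{"type":"array","items":{"type":"array"}},"hand":{"type":"number"},"force":{"type":"number"}},"required":["motion"]}

```bash
mkdir -p pics; cat > h.py <<'E'
import numpy as np, cv2
from station import ctrl, camera, camera_info, finder
from scipy.spatial.transform import Rotation as R
def cam(n):
    i=camera_info(n); K=np.array(i["camera_matrix"]); a=np.array(i["attitude"]); 
    if a.shape!=(3,3): a=R.from_euler('xyz',a).as_matrix()
    return K,np.array(i["origin"]),a
def world(n,depth):
    K,o,A=cam(n); v,u=np.mgrid[:384,:512]
    p=np.stack([(u-K[0,2])/K[0,0]*depth,(v-K[1,2])/K[1,1]*depth,depth],-1)
    return p@A.T+o
E
python3 - <<'E'
from h import *
print(camera_info("top"),ctrl.get_obs())
t,d=camera("top"); s,_=camera("scene")
cv2.imwrite("pics/top.png",t);cv2.imwrite("pics/scene.png",s)
np.savez("top.npz",t=t,d=d)
for q in["tin_1","dish_1","specimen_jar","coral"]:
    W=world("top",d)
    for r in finder.cut_out("top",q):
        m=r["mask"]&(d>0); w=W[m]; print(q,round(r["conf"],2),np.round(r["location"]),m.sum(),np.round(np.median(w,0),3),np.round(np.percentile(w,[2,98],axis=0),3).tolist())
E
```

```text
{'camera_matrix': array([[486.65279782,   0.        , 252.81407648],
       [  0.        , 486.65279782, 196.9144915 ],
       [  0.        ,   0.        ,   1.        ]]), 'origin': array([0.40593095, 0.34428676, 1.07505399]), 'attitude': array([-2.99994509,  0.00901128, -1.55951572])} {'time_s': 0.0, 'qpos': array([-1.19058731e+00,  3.00478873e-01,  1.52160227e+00,  1.12417089e-06,
        1.32070342e+00, -6.66164343e-02]), 'joint_vel': array([-0.00075865,  0.0014398 , -0.00012682, -0.00063529,  0.00107205,
       -0.00117269]), 'tau': array([ 6.79609893e-04, -5.31806552e+01, -3.52736378e+01,  7.09151826e-02,
        2.43266195e-02, -1.25912952e-04]), 'ee_pos': array([ 0.23754555, -0.49575373,  0.20487311]), 'eef_rot': array([-3.14040346e+00, -8.04286467e-05,  4.46825128e-01]), 'force': array([ 0.17550067, -0.22397973, -0.11606716]), 'moment': array([ 0.01428949, -0.04397135,  0.0510893 ]), 'grip_force': 0.0, 'grip_width': 0.0942044412219063}
tin_1 0.79 [179. 224.] 447 [0.492 0.515 0.031] [[0.47, 0.492, 0.004], [0.516, 0.539, 0.035]]
tin_1 0.78 [242. 192.] 127 [0.567 0.383 0.032] [
[... 386 characters left out ...]
464, 0.022], [0.669, 0.497, 0.035]]
tin_1 0.5 [234. 175.] 134 [0.584 0.394 0.127] [[0.574, 0.384, 0.105], [0.597, 0.405, 0.131]]
dish_1 0.75 [295. 269.] 576 [0.407 0.26  0.003] [[0.38, 0.234, -0.001], [0.434, 0.286, 0.01]]
dish_1 0.73 [306. 185.] 1108 [0.583 0.235 0.003] [[0.546, 0.199, -0.001], [0.62, 0.273, 0.01]]
dish_1 0.62 [226. 250.] 387 [0.443 0.411 0.004] [[0.421, 0.391, -0.001], [0.464, 0.433, 0.01]]
dish_1 0.59 [365. 250.] 871 [0.435 0.111 0.003] [[0.403, 0.08, -0.001], [0.468, 0.144, 0.01]]
specimen_jar 0.85 [240. 124.] 630 [0.701 0.386 0.076] [[0.682, 0.361, 0.011], [0.73, 0.409, 0.081]]
coral 0.75 [297. 118.] 311 [0.735 0.258 0.016] [[0.704, 0.225, 0.009], [0.757, 0.287, 0.026]]
```

View pics/top.png

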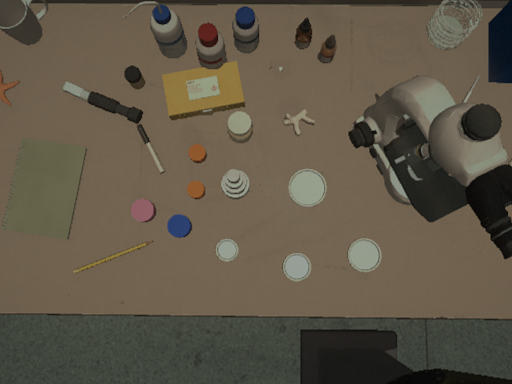

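View pics/scene.png

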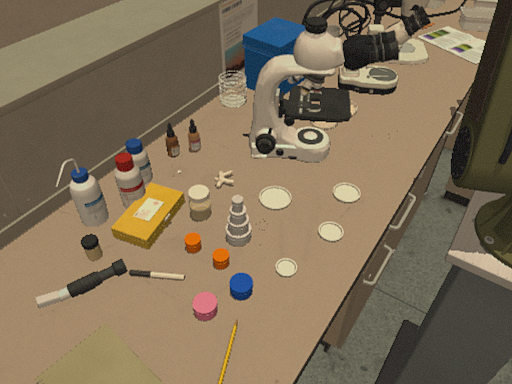

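```bash
python3 - <<'E'
from h import *
z=np.load("top.npz");d=z["d"]; W=world("top",d)
def fit(p):
    c,r=cv2.minEnclosingCircle((p*1000).astype(np.float32)); return np.round(c,1),round(r,1),len(p)
near=lambda c,r:np.hypot(W[...,0]-c[0],W[...,1]-c[1])<r
for c,h in [((.58,.39),.128),((.58,.39),.096),((.58,.39),.064),((.58,.39),.032),((.492,.515),.032),((.571,.48),.032),((.653,.48),.032)]:
    m=near(c,.045)&(abs(W[...,2]-h)<.004)&(d>0); p=W[m]; print(h,fit(p[:,:2]),np.round(p.mean(0),4))
for c,r in [((.443,.411),.025),((.407,.26),.031),((.435,.111),.037),((.583,.235),.043)]:
    m=near(c,r+.008)&(W[...,2]>.005)&(W[...,2]<.013); p=W[m][:,:2]
    A=np.c_[2*p,np.ones(len(p))]; s=np.linalg.lstsq(A,(p**2).sum(1),rcond=None)[0]
    print("dish",fit(p),np.round(s[:2],4),np.sqrt(s[2]+s[:2]@s[:2]))
E
```

```text
0.128 (array([585.7, 395.6]), 12.8, 121) [0.5858 0.3953 0.1275]
0.096 (array([585. , 395.6]), 18.8, 115) [0.5791 0.3943 0.0957]
0.064 (array([584.6, 394.8]), 24.9, 137) [0.5762 0.3928 0.0639]
0.032 (array([585.6, 395.3]), 30.9, 159) [0.5756 0.3928 0.0317]
0.032 (array([492. , 515.7]), 24.8, 400) [0.4922 0.5155 0.0317]
0.032 (array([572. , 481.2]), 18.8, 214) [0.5722 0.4813 0.0318]
0.032 (array([653.7, 481.6]), 18.8, 212) [0.6537 0.4813 0.0317]
dish (array([440.9, 409.4]), 27.1, 131) [0.4423 0.4119] 0.021444975278619875
dish (array([407.5, 259.3]), 30.4, 201) [0.4074 0.2598] 0.025992806881331963
dish (array([430.8, 113.3]), 42.1, 238) [0.4345 0.1128] 0.03175852272988649
dish (array([580.9, 234.1]), 44.4, 298) [0.5816 0.236 ] 0.03613127330651856
```

The top view shows the stack at about px (235,181), with dishes 1–4 at (226,250), (296,267), (364,255) and (307,187). The jar is at (239,124), the coral at (298,120), the orange, blue and pink decoys are to the left, and the microscope is to the right. Next I'll check heights along the way over.

```bash
python3 - <<'E'
from h import *
z=np.load("top.npz");d=z["d"]; W=world("top",d)[d>0]
s,d2=camera("scene"); W=np.r_[W,world("scene",d2)[d2>0]]
xs=np.arange(.1,.8,.05); ys=np.arange(-.55,.5,.05)
print("     ",*["%4d"%(1000*x) for x in xs])
for y in ys:
    print("%5d"%round(1000*y),*["%4d"%(1000*(lambda q:np.percentile(q,99) if len(q)>3 else -9)(W[(abs(W[:,0]-x-.025)<.025)&(abs(W[:,1]-y-.025)<.025),2])) for x in xs])
# refine dishes: rim circle fit, robust
from scipy.optimize import least_squares
for c,r in [((.443,.411),.025),((.407,.26),.031),((.435,.1125),.037),((.583,.235),.043)]:
    rr=np.hypot(W[:,0]-c[0],W[:,1]-c[1]); p=W[(rr<r+.004)&(rr>r-.012)&(W[:,2]>.006)&(W[:,2]<.010),:2]
    f=lambda s:np.hypot(*(p-s).T)-(r-.002)
    print(len(p),np.round(least_squares(f,c,loss='soft_l1',f_scale=.001).x,4))
E
```

```text
100  150  200  250  300  350  400  450  500  550  600  650  700  750
 -550 -889 -890 -892   -4    0    0    0  266  274  231   49 -9000 -9000    0
 -500 -890 -890 -891   -4   -1    0    0  274  257  226  213  208    0    1
 -450 -889 -888 -892   -3    0    0    0    0  230  216  214  190   53    0
 -400 -889 -889 -891   -2    0    0    0    0   34   49   61   68   44   -1
 -350 -891 -889 -890   -1    0    0    0    0    0    0    0 -9000 -9000 -9000
 -300 -889 -890 -891   -3    0    0    0    0    0   11   12 -9000 -9000 -9000
 -250 -888 -890 -891   -3    0    2    2    0    3   11   15    4    4    4
 -200 -790 -796 -890    0    3    4    3    3    0    1    2 -9000 -9000    4
 -150   -1 -793 -891   -2    3    3    3    3    3   12   12    4    0   10
 -100    1 -793 -891   -1    3    3    3  359  347  173  172    0    0    1
  -50   12 -793  499  497    3    3  359  357  350  356  391  173 -9000 -9000
    0   12 -793  507    0    3    3    3  342  346  388  391  353  285 -9000
   50    9  440  481   -2    3    3    9    7  176  338  351  289  282  226
  100  316  389  393   -1    3    4    9    8    3    3  173  237  244    4
  150    0  235 -890    0    3    4    4    3    4    8    4   77    3    4
  200 -889 -889 -888    0    3    7    8    3    8    8    8    3   19   15
  250 -889 -890 -887   -1    3    8    9    3    6    9    8    4   26    9
  300 -889 -891 -893    0    3    3    3    3    4    3    4    4    4    4
  350 -887 -886 -891    1    3    3    7    5    3  129   65   79   81   37
  400 -888 -888 -890    0    3    3    9    8    3  127   60   78   79   38
  450 -888 -889 -890   -1    3    3    3   33   30   34   33   34   35   38
121 [0.442  0.4127]
144 [0.4071 0.2599]
144 [0.4341 0.1131]
186 [0.5811 0.2366]
```

```bash
python3 - <<'E'
from h import *
z=np.load("top.npz");d=z["d"]; W=world("top",d)[d>0]
s,d2=camera("scene"); W=np.r_[W,world("scene",d2)[d2>0]]
W=W[(W[:,2]>.05)&(W[:,0]>.3)]
for y in np.arange(-.2,.14,.02):
    q=W[abs(W[:,1]-y-.01)<.01]; q=q[np.argsort(q[:,0])][3:]
    if len(q): print("%.2f"%y,np.round(q[:2],3).tolist(), q[q[:,2]<.25][:1].round(3).tolist())
E
```

```text
-0.20 [[0.822, -0.198, 0.188], [0.824, -0.196, 0.168]] [[0.822, -0.198, 0.188]]
-0.18 [[0.825, -0.179, 0.167], [0.825, -0.179, 0.174]] [[0.825, -0.179, 0.167]]
-0.16 [[0.999, -0.142, 0.144], [0.999, -0.153, 0.234]] [[0.999, -0.142, 0.144]]
-0.14 [[0.927, -0.125, 0.087], [0.928, -0.126, 0.075]] [[0.927, -0.125, 0.087]]
-0.12 [[0.912, -0.104, 0.09], [0.912, -0.102, 0.061]] [[0.912, -0.104, 0.09]]
-0.10 [[0.457, -0.08, 0.353], [0.457, -0.083, 0.359]] [[0.544, -0.082, 0.17]]
-0.08 [[0.454, -0.078, 0.345], [0.455, -0.079, 0.347]] [[0.537, -0.066, 0.171]]
-0.06 [[0.437, -0.041, 0.363], [0.447, -0.044, 0.357]] [[0.523, -0.042, 0.172]]
-0.04 [[0.422, -0.021, 0.341], [0.422, -0.026, 0.334]] [[0.513, -0.02, 0.172]]
-0.02 [[0.43, -0.02, 0.344], [0.43, -0.02, 0.336]] [[0.502, -0.0, 0.171]]
-0.00 [[0.472, 0.003, 0.331], [0.472, 0.0, 0.333]] [[0.493, 0.02, 0.174]]
0.02 [[0.491, 0.028, 0.172], [0.492, 0.032, 0.171]] [[0.491, 0.028, 0.172]]
0.04 [[0.506, 0.041, 0.161], [0.506, 0.04, 0.17]] [[0.506, 0.041, 0.161]]
0.06 [[0.531, 0.061, 0.169], [0.532, 0.063, 0.161]] [[0.531, 0.061, 0.169]]
0.08 [[0.572, 0.081, 0.171], [0.573, 0.08, 0.173]] [[0.572, 0.081, 0.171]]
0.10 [[0.612, 0.101, 0.17], [0.613, 0.102, 0.174]] [[0.612, 0.101, 0.17]]
0.12 [[0.658, 0.137, 0.061], [0.659, 0.137, 0.075]] [[0.658, 0.137, 0.061]]
```

Emit:
{"method": "carry_out", "body": {"motion": [[[0.03,-0.2,0],-0.02],[[0.03,-0.4,0],-0.04],[[0.03,-0.6,0],-0.071],[[0.03,-0.8,0],-0.071],[[0.03,-1,0],-0.071],[[0.03,-1,0],-0.071]], "hand": -1}}

```text
time_s: 1.0
ee_pos: [0.1556, -0.3105, 0.2058]
eef_rot: [3.141, 0.001, 0.893]
force: [-0.0, -1.1, 0.8]
grip_width: 0.0936
grip_force: 0.0
```

Emit:
{"method": "carry_out", "body": {"motion": [[[0.2,0.012,0],0.02],[[0.4,0.024,0],0.04],[[0.6,0.036,0],0.06],[[0.8,0.05,0],0.09],[[1,0.06,0],0.11],[[1,0.06,0],0.13],[[1,0.06,0],0.142],[[1,0.06,0],0.142]]}}

```text
time_s: 1.8
ee_pos: [0.292, -0.1647, 0.2055]
eef_rot: [3.142, -0.0, -0.001]
force: [0.1, -0.5, 0.4]
grip_width: 0.0941
grip_force: 0.0
```

Emit:
{"method": "carry_out", "body": {"motion": [[[0.05,-0.2,0],0],[[0.1,-0.4,0],0],[[0.12,-0.6,0],0],[[0.12,-0.8,0],0],[[0.12,-1,0],0],[[0.12,-1,0],0]]}}

```text
time_s: 2.4
ee_pos: [0.3153, 0.0383, 0.2056]
eef_rot: [-3.141, -0.0, 0.009]
force: [0.0, -0.4, -0.5]
grip_width: 0.0941
grip_force: 0.0
```

Emit:
{"method": "carry_out", "body": {"motion": [[[0,-0.2,0],0],[[0,-0.4,0],0],[[0,-0.6,0],0],[[0.02,-0.8,0],0],[[0.1,-1,0],0],[[0.2,-1,0],-0.02],[[0.3,-1,0],-0.04],[[0.3,-1,0],-0.06],[[0.3,-1,0],-0.08],[[0.3,-1,0],-0.1],[[0.3,-1,0],-0.12],[[0.3,-1,0],-0.14]]}}

```text
time_s: 3.6
ee_pos: [0.3761, 0.2343, 0.2053]
eef_rot: [3.142, 0.0, 0.887]
force: [0.0, -0.3, 0.4]
grip_width: 0.0941
grip_force: 0.0
```

Emit:
{"method": "carry_out", "body": {"motion": [[[0,0,0],-0.02],[[0,0,0],-0.04],[[0,0,0],-0.06],[[0,0,0],-0.08],[[0,0,0],-0.1],[[0,0,0],-0.11],[[0,0,0],-0.11]]}}

```text
time_s: 4.3
ee_pos: [0.3759, 0.2344, 0.2054]
eef_rot: [-3.142, 0.0, 1.573]
force: [0.6, 0.2, -0.3]
grip_width: 0.0938
grip_force: 0.0
```

Emit:
{"method": "carry_out", "body": {"motion": [[[0.12,0.2,0],0],[[0.25,0.4,0],0],[[0.35,0.6,0],0],[[0.35,0.6,0],0],[[0.35,0.6,0],0]]}}

```text
time_s: 4.8
ee_pos: [0.4956, 0.3047, 0.2042]
eef_rot: [-3.14, 0.001, 1.57]
force: [-0.7, 0.5, 0.4]
grip_width: 0.0937
grip_force: 0.0
```

```bash
cat >> h.py <<'E'
from scipy.optimize import least_squares
D=[((.442,.4127),.025),((.407,.26),.031),((.4343,.1131),.037),((.5811,.2366),.043)]
def circ(p,c,r): 
    return np.round(least_squares(lambda s:np.hypot(*(p-s).T)-r,c,loss='soft_l1',f_scale=.001).x,4)
def survey(n,name):
    im,d=camera(n); W=world(n,d)
    cv2.imwrite("pics/%s.png"%name,im); W=W[d>0]
    print(np.round(ctrl.get_obs()["ee_pos"],4))
    for k,h in enumerate([.128,.096,.064,.032]):
        p=W[(np.hypot(W[:,0]-.585,W[:,1]-.395)<.045)&(abs(W[:,2]-h)<.006)]
        if len(p)>30:
            c,r=cv2.minEnclosingCircle((p[:,:2]*1000).astype(np.float32)); print("tin",k+1,np.round(c,1),round(r,1),"z",np.median(p[:,2]).round(4),len(p))
    for k,(c,r) in enumerate(D):
        rr=np.hypot(W[:,0]-c[0],W[:,1]-c[1]); p=W[(rr<r+.004)&(rr>r-.012)&(W[:,2]>.006)&(W[:,2]<.010),:2]
        if len(p)>30: print("dish",k+1,len(p),circ(p,c,r-.002))
E
python3 -c "
from h import *
survey('wrist','w1')"
```

```text
[0.4951 0.3046 0.205 ]
tin 1 [583.9 393.2] 13.0 z 0.1297 856
tin 2 [582.8 393.7] 18.9 z 0.0978 628
tin 3 [583.1 393.6] 25.1 z 0.0658 615
tin 4 [583.7 393.3] 30.8 z 0.0338 572
dish 1 373 [0.441  0.4102]
dish 2 304 [0.4061 0.2585]
dish 3 211 [0.4331 0.1134]
dish 4 406 [0.5803 0.2351]
```

View pics/w1.png

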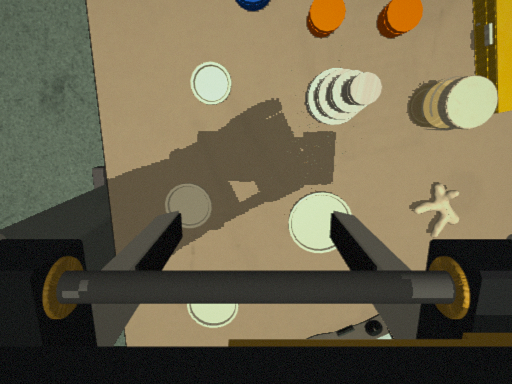

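Emit:
{"method": "carry_out", "body": {"motion": [[[0.15,0.15,0],0],[[0.3,0.3,0],0],[[0.45,0.443,0],0],[[0.45,0.443,0],0],[[0.45,0.443,0.1],0],[[0.45,0.443,0.2],0],[[0.45,0.443,0.3],0],[[0.45,0.443,0.4],0],[[0.45,0.443,0.46],0],[[0.45,0.443,0.5],0],[[0.45,0.443,0.5],0]]}}

```text
time_s: 5.95
ee_pos: [0.5833, 0.395, 0.1053]
eef_rot: [-3.141, 0.0, 1.571]
force: [0.0, 0.1, -0.5]
grip_width: 0.0942
grip_force: 0.0
```

Emit:
{"method": "carry_out", "body": {"motion": [[[0,0,0],0],[[0,0,0],0],[[0,0,0],0],[[0,0,0],0],[[0,0,0],0],[[0,0,0],0],[[0,0,0],0],[[0,0,0],0],[[0,0,0],0],[[0,0,0],0],[[0,0,0],0],[[0,0,0],0]], "hand": 1, "force": 12}}

```text
time_s: 7.15
ee_pos: [0.5836, 0.3954, 0.1054]
eef_rot: [-3.142, -0.0, 1.572]
force: [-0.5, -1.1, -0.2]
grip_width: 0.0258
grip_force: 12.0
```

Emit:
{"method": "carry_out", "body": {"motion": [[[0,0,-0.05],0],[[0,0,-0.1],0],[[0,0,-0.15],0],[[0.02,-0.15,-0.15],0],[[0.04,-0.3,-0.15],0],[[0.06,-0.45,-0.15],0],[[0.08,-0.6,-0.1],0],[[0.08,-0.71,0],0],[[0.08,-0.71,0.15],0],[[0.08,-0.71,0.3],0],[[0.08,-0.71,0.4],0],[[0.08,-0.71,0.4],0]]}}

```text
time_s: 8.35
ee_pos: [0.4408, 0.4106, 0.0237]
eef_rot: [-3.139, 0.002, 1.572]
force: [-0.3, -0.3, -0.7]
grip_width: 0.0258
grip_force: 12.0
```

```bash
python3 - <<'E'
from h import *
survey('wrist','w2')
im,d=camera('wrist'); W=world('wrist',d)
p=W[(d>0)&(np.hypot(W[...,0]-.4415,W[...,1]-.4115)<.03)&(W[...,2]>.03)&(W[...,2]<.07)]
print(len(p),p.mean(0) if len(p) else 0)
im,d=camera('top');W=world('top',d);cv2.imwrite('pics/t2.png',cv2.resize(im[150:330,140:420],None,fx=2.5,fy=2.5))
E
```

```text
[0.4415 0.4113 0.0256]
tin 3 [572.5 396.1] 21.4 z 0.0621 542
tin 4 [576.7 402.2] 28.5 z 0.0348 2107
dish 1 424 [0.4421 0.4055]
3161 [0.44184527 0.4147217  0.05083497]
```

View pics/w2.png

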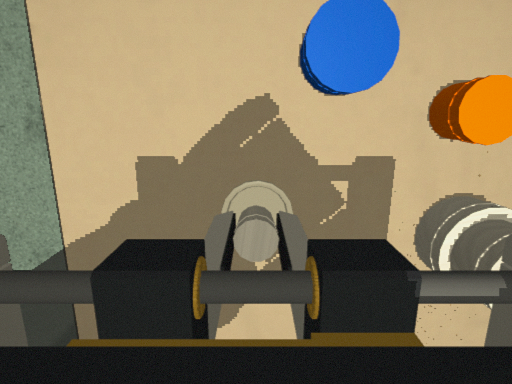

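The tin at px (257,235) hangs centred over dish 1, whose rim is around (258,215). I'll lower it.

Emit:
{"method": "carry_out", "body": {"motion": [[[0,0,0.03],0],[[0,0,0.05],0],[[0,0,0.06],0],[[0,0,0.065],0],[[0,0,0.065],0],[[0,0,0.065],0]]}}

```text
time_s: 9.1
ee_pos: [0.4417, 0.4114, 0.0125]
eef_rot: [3.141, -0.0, 1.572]
force: [-0.1, -0.2, -0.1]
grip_width: 0.0258
grip_force: 12.0
```

Emit:
{"method": "carry_out", "body": {"motion": [[[0,0,0.003],0],[[0,0,0.006],0],[[0,0,0.006],0],[[0,0,0.006],0]]}}

```text
time_s: 9.5
ee_pos: [0.4418, 0.4115, 0.0123]
eef_rot: [3.141, -0.0, 1.571]
force: [-4.0, -3.0, 11.1]
grip_width: 0.0258
grip_force: 12.0
```

Emit:
{"method": "carry_out", "body": {"motion": [[[0,0,0.002],0],[[0,0,0.002],0],[[0,0,0.002],0],[[0,0,0],0],[[0,0,0],0],[[0,0,-0.1],0],[[0,0,-0.25],0],[[0,0,-0.45],0],[[0,0,-0.65],0],[[0,0,-0.8],0],[[0,0,-0.8],0]], "hand": -1}}

```text
time_s: 10.6
ee_pos: [0.4428, 0.4123, 0.1759]
eef_rot: [3.136, -0.005, 1.572]
force: [0.9, 0.3, -0.3]
grip_width: 0.0938
grip_force: 0.0
```

```bash
python3 - <<'E'
from h import *
survey('top','t3'); survey('wrist','w3')
for n in('top','wrist'):
    im,d=camera(n); W=world(n,d)
    p=W[(d>0)&(np.hypot(W[...,0]-.4415,W[...,1]-.4115)<.03)&(W[...,2]>.025)&(W[...,2]<.05)]
    print(n,len(p),cv2.minEnclosingCircle((p[:,:2]*1000).astype(np.float32)) if len(p) else 0,np.median(p[:,2]))
E
```

```text
[0.4421 0.4118 0.1731]
tin 2 [585.4 395.7] 18.9 z 0.0956 257
tin 3 [584.8 395. ] 24.4 z 0.0639 105
tin 4 [586.  395.3] 30.8 z 0.0318 111
dish 2 82 [0.407  0.2604]
dish 3 127 [0.4347 0.113 ]
dish 4 131 [0.5817 0.2362]
[0.4416 0.4113 0.1712]
tin 2 [583.  393.1] 19.3 z 0.0947 1365
tin 3 [582.4 393.5] 25.0 z 0.0629 749
tin 4 [583.3 392.8] 31.0 z 0.0309 702
dish 1 361 [0.4401 0.41  ]
dish 2 135 [0.4054 0.2582]
dish 4 246 [0.5794 0.2345]
top 0 0 nan
wrist 465 ((441.3349914550781, 409.2212219238281), 12.948762893676758) 0.03552533700948396
  return _methods._mean(a, axis=axis, dtype=dtype,
  ret = ret.dtype.type(ret / rcount)
```

Emit:
{"method": "carry_out", "body": {"motion": [[[-0.02,0.2,0],0],[[-0.04,0.4,0],0],[[-0.06,0.6,0],0],[[-0.084,0.7125,0],0],[[-0.084,0.7125,0],0],[[-0.084,0.7125,0.15],0],[[-0.084,0.7125,0.3],0],[[-0.084,0.7125,0.4],0],[[-0.084,0.7125,0.46],0],[[-0.084,0.7125,0.489],0],[[-0.084,0.7125,0.489],0]]}}

```text
time_s: 11.9
ee_pos: [0.5837, 0.3948, 0.0732]
eef_rot: [-3.141, 0.0, 1.572]
force: [-1.0, 0.3, 0.8]
grip_width: 0.0945
grip_force: 0.0
```

Emit:
{"method": "carry_out", "body": {"motion": [[[0,0,0],0],[[0,0,0],0],[[0,0,0],0],[[0,0,0],0],[[0,0,0],0],[[0,0,0],0],[[0,0,0],0],[[0,0,0],0],[[0,0,0],0],[[0,0,0],0]], "hand": 1, "force": 15}}

```text
time_s: 12.9
ee_pos: [0.5841, 0.3946, 0.0734]
eef_rot: [-3.142, 0.0, 1.571]
force: [0.6, -0.7, 0.9]
grip_width: 0.0378
grip_force: 15.0
```

Emit:
{"method": "carry_out", "body": {"motion": [[[0,0,-0.1],0],[[0,0,-0.2],0],[[-0.11,-0.15,-0.2],0],[[-0.23,-0.3,-0.2],0],[[-0.34,-0.45,-0.2],0],[[-0.46,-0.6,-0.2],0],[[-0.57,-0.75,-0.15],0],[[-0.65,-0.85,-0.05],0],[[-0.677,-0.8875,0.1],0],[[-0.677,-0.8875,0.2],0],[[-0.677,-0.8875,0.24],0],[[-0.677,-0.8875,0.24],0]]}}

```text
time_s: 14.1
ee_pos: [0.4066, 0.259, 0.025]
eef_rot: [-3.141, 0.001, 1.571]
force: [0.7, 0.5, -0.6]
grip_width: 0.0376
grip_force: 15.0
```

Emit:
{"method": "carry_out", "body": {"motion": [[[0,0,0.03],0],[[0,0,0.05],0],[[0,0,0.06],0],[[0,0,0.066],0],[[0,0,0.066],0],[[0,0,0.066],0]]}}

```text
time_s: 14.7
ee_pos: [0.4068, 0.2591, 0.0124]
eef_rot: [3.141, -0.0, 1.572]
force: [-0.2, 0.2, -0.7]
grip_width: 0.0381
grip_force: 15.0
```

Emit:
{"method": "carry_out", "body": {"motion": [[[0,0,0.003],0],[[0,0,0.006],0],[[0,0,0.006],0],[[0,0,0.006],0]]}}

```text
time_s: 15.1
ee_pos: [0.4069, 0.2593, 0.0121]
eef_rot: [3.141, -0.0, 1.572]
force: [-5.4, -2.5, 15.9]
grip_width: 0.0376
grip_force: 15.0
```

Emit:
{"method": "carry_out", "body": {"motion": [[[0,0,-0.002],0],[[0,0,-0.002],0],[[0,0,-0.002],0],[[0,0,-0.002],0],[[0,0,-0.002],0],[[0,0,-0.1],0],[[0,0,-0.25],0],[[0,0,-0.45],0],[[0,0,-0.65],0],[[0,0,-0.8],0],[[0,0,-0.8],0]], "hand": -1}}

```text
time_s: 16.2
ee_pos: [0.4081, 0.2598, 0.1749]
eef_rot: [3.136, -0.003, 1.572]
force: [-0.6, -0.2, -0.4]
grip_width: 0.0939
grip_force: 0.0
```

```bash
cat >> h.py <<'E'
def placed(c):
    for n in('top','wrist'):
        im,d=camera(n); W=world(n,d)
        p=W[(d>0)&(np.hypot(W[...,0]-c[0],W[...,1]-c[1])<.045)&(W[...,2]>.028)&(W[...,2]<.05)]
        if len(p): print(n,len(p),cv2.minEnclosingCircle((p[:,:2]*1000).astype(np.float32)),np.percentile(p[:,2],[10,50,90]).round(4))
E
python3 - <<'E'
from h import *
survey('wrist','w4'); placed((.4066,.259))
E
```

```text
[0.4073 0.2594 0.1725]
tin 3 [582.5 393.1] 25.2 z 0.0615 2630
tin 4 [582.8 392.6] 31.0 z 0.0298 1012
dish 1 238 [0.4396 0.4098]
dish 2 357 [0.4048 0.2573]
dish 3 207 [0.4319 0.1108]
dish 4 302 [0.5785 0.2338]
wrist 935 ((406.0074157714844, 258.03204345703125), 19.013994216918945) [0.0343 0.0352 0.0362]
```

Emit:
{"method": "carry_out", "body": {"motion": [[[0.15,0.2,0],0],[[0.3,0.4,0],0],[[0.45,0.6,0],0],[[0.6,0.8,0],0],[[0.676,0.887,0],0],[[0.676,0.887,0.1],0],[[0.676,0.887,0.25],0],[[0.676,0.887,0.4],0],[[0.676,0.887,0.53],0],[[0.676,0.887,0.61],0],[[0.676,0.887,0.648],0],[[0.676,0.887,0.648],0]]}}

```text
time_s: 17.55
ee_pos: [0.5837, 0.3942, 0.0404]
eef_rot: [-3.14, 0.001, 1.571]
force: [-0.0, 0.0, 0.6]
grip_width: 0.0942
grip_force: 0.0
```

Emit:
{"method": "carry_out", "body": {"motion": [[[0,0,0],0],[[0,0,0],0],[[0,0,0],0],[[0,0,0],0],[[0,0,0],0],[[0,0,0],0],[[0,0,0],0],[[0,0,0],0],[[0,0,0],0],[[0,0,0],0]], "hand": 1, "force": 18}}

```text
time_s: 18.55
ee_pos: [0.584, 0.3944, 0.0416]
eef_rot: [3.142, -0.0, 1.572]
force: [-0.3, -0.6, 2.4]
grip_width: 0.0498
grip_force: 18.0
```

Emit:
{"method": "carry_out", "body": {"motion": [[[0,0,-0.1],0],[[0,0,-0.2],0],[[0,0,-0.3],0],[[-0.15,-0.08,-0.3],0],[[-0.3,-0.18,-0.3],0],[[-0.45,-0.28,-0.3],0],[[-0.6,-0.38,-0.3],0],[[-0.75,-0.5,-0.3],0],[[-0.9,-0.6,-0.3],0],[[-1,-0.7,-0.3],0],[[-1,-0.75,-0.3],0],[[-1,-0.75,-0.3],0]]}}

```text
time_s: 19.75
ee_pos: [0.4336, 0.1944, 0.1017]
eef_rot: [3.141, -0.0, 1.571]
force: [0.5, 0.0, -1.2]
grip_width: 0.0497
grip_force: 18.0
```

Emit:
{"method": "carry_out", "body": {"motion": [[[-0.1,0,0],0],[[-0.2,0,0],0],[[-0.3,0,0],0],[[-0.38,0,0],0],[[-0.407,0,0],0],[[-0.407,0,0.1],0],[[-0.407,0,0.2],0],[[-0.407,0,0.3],0],[[-0.407,0,0.38],0],[[-0.407,0,0.38],0]]}}

```text
time_s: 20.75
ee_pos: [0.4336, 0.1135, 0.0238]
eef_rot: [-3.138, 0.0, 1.572]
force: [0.3, -0.5, -0.8]
grip_width: 0.0495
grip_force: 18.0
```

```bash
python3 - <<'E'
from h import *
print(ctrl.get_obs()['ee_pos'],ctrl.get_obs()['force'])
im,d=camera('wrist'); cv2.imwrite('pics/w5.png',im)
E
```

```text
[0.43362731 0.1134554  0.02376863] [ 0.27286007 -0.49782872 -0.80156273]
```

View pics/w5.png

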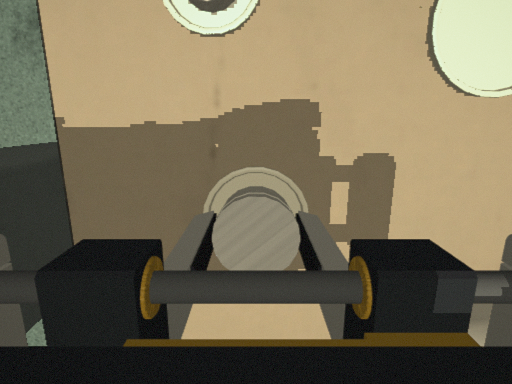

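Tin 3 at px (257,235) is centred over dish 3, whose rim centre is at column 256. I'll lower it.

Emit:
{"method": "carry_out", "body": {"motion": [[[0,0,0.03],0],[[0,0,0.05],0],[[0,0,0.06],0],[[0,0,0.066],0],[[0,0,0.066],0],[[0,0,0.066],0]]}}

```text
time_s: 21.4
ee_pos: [0.4344, 0.1129, 0.0125]
eef_rot: [3.141, -0.0, 1.571]
force: [0.1, 0.4, 2.0]
grip_width: 0.0494
grip_force: 18.0
```

Emit:
{"method": "carry_out", "body": {"motion": [[[0,0,0.003],0],[[0,0,0.005],0],[[0,0,0.005],0],[[0,0,0.005],0]]}}

```text
time_s: 21.8
ee_pos: [0.4344, 0.113, 0.0124]
eef_rot: [3.141, -0.0, 1.572]
force: [-7.8, -1.6, 20.4]
grip_width: 0.0494
grip_force: 18.0
```

Emit:
{"method": "carry_out", "body": {"motion": [[[0,0,-0.003],0],[[0,0,-0.003],0],[[0,0,-0.003],0],[[0,0,-0.003],0],[[0,0,-0.003],0],[[0,0,-0.003],0],[[0,0,-0.1],0],[[0,0,-0.25],0],[[0,0,-0.45],0],[[0,0,-0.6],0],[[0,0,-0.6],0]], "hand": -1}}

```text
time_s: 22.9
ee_pos: [0.4359, 0.1132, 0.1349]
eef_rot: [3.135, -0.001, 1.571]
force: [0.3, 0.2, -1.1]
grip_width: 0.0941
grip_force: 0.0
```

```bash
python3 - <<'E'
from h import *
survey('wrist','w6'); placed((.434,.113))
survey('top','t6')
E
```

```text
[0.435  0.113  0.1326]
dish 2 532 [0.4048 0.2578]
dish 3 634 [0.4317 0.1108]
dish 4 539 [0.5786 0.2339]
top 423 ((435.2570495605469, 113.97502899169922), 24.748607635498047) [0.032  0.0344 0.0368]
wrist 2085 ((433.4072570800781, 112.04640197753906), 25.060216903686523) [0.0344 0.0353 0.0362]
[0.4337 0.1128 0.1302]
tin 4 [585.8 395.2] 31.1 z 0.0317 619
dish 1 76 [0.442 0.412]
dish 2 106 [0.4075 0.2596]
dish 3 107 [0.4345 0.1127]
dish 4 162 [0.5816 0.2365]
```

Emit:
{"method": "carry_out", "body": {"motion": [[[0.15,0,0],0],[[0.3,0.1,0],0],[[0.45,0.25,0],0],[[0.6,0.4,0],0],[[0.75,0.55,0],0],[[0.9,0.7,0],0],[[1,0.75,0],0],[[1,0.75,0],0]]}}

```text
time_s: 23.9
ee_pos: [0.5841, 0.3147, 0.1284]
eef_rot: [-3.139, 0.001, 1.573]
force: [-0.1, -1.4, -0.5]
grip_width: 0.094
grip_force: 0.0
```

Emit:
{"method": "carry_out", "body": {"motion": [[[0.15,0,0],0],[[0.3,0,0],0],[[0.405,0,0],0],[[0.405,0,0],0],[[0.405,0,0],0]]}}

```text
time_s: 24.4
ee_pos: [0.5836, 0.3932, 0.1301]
eef_rot: [-3.14, 0.001, 1.572]
force: [-0.3, -0.8, -0.0]
grip_width: 0.0938
grip_force: 0.0
```

Emit:
{"method": "carry_out", "body": {"motion": [[[0.004,0.002,0.15],0],[[0.004,0.002,0.3],0],[[0.004,0.002,0.42],0],[[0.004,0.002,0.52],0],[[0.004,0.002,0.58],0],[[0.004,0.002,0.603],0],[[0.004,0.002,0.603],0],[[0.004,0.002,0.603],0]]}}

```text
time_s: 25.2
ee_pos: [0.585, 0.3948, 0.0118]
eef_rot: [3.14, -0.001, 1.571]
force: [-0.8, 0.5, 1.1]
grip_width: 0.094
grip_force: 0.0
```

Emit:
{"method": "carry_out", "body": {"motion": [[[0,0,0],0],[[0,0,0],0],[[0,0,0],0],[[0,0,0],0],[[0,0,0],0],[[0,0,0],0],[[0,0,0],0],[[0,0,0],0],[[0,0,0],0],[[0,0,0],0]], "hand": 1, "force": 20}}

```text
time_s: 26.2
ee_pos: [0.5845, 0.3949, 0.0108]
eef_rot: [3.141, -0.0, 1.572]
force: [-0.6, -0.8, 2.3]
grip_width: 0.0614
grip_force: 20.0
```

Emit:
{"method": "carry_out", "body": {"motion": [[[0,0,-0.08],0],[[0,0,-0.17],0],[[0,0,-0.25],0],[[-0.15,0,-0.25],0],[[-0.3,0,-0.25],0],[[-0.45,-0.01,-0.25],0],[[-0.6,-0.017,-0.25],0],[[-0.72,-0.017,-0.25],0],[[-0.792,-0.017,-0.2],0],[[-0.792,-0.017,-0.12],0],[[-0.792,-0.017,-0.075],0],[[-0.792,-0.017,-0.075],0]]}}

```text
time_s: 27.4
ee_pos: [0.58, 0.2371, 0.0234]
eef_rot: [-3.138, 0.001, 1.572]
force: [0.6, 0.0, -2.2]
grip_width: 0.0616
grip_force: 20.0
```

```bash
python3 - <<'E'
from h import *
print(ctrl.get_obs()['ee_pos'],ctrl.get_obs()['force'],ctrl.get_obs()['grip_width'])
im,d=camera('wrist'); cv2.imwrite('pics/w7.png',im)
E
```

```text
[0.58004208 0.23714213 0.02338613] [ 0.58675322  0.01470714 -2.2064111 ] 0.06160217797565525
```

View pics/w7.png

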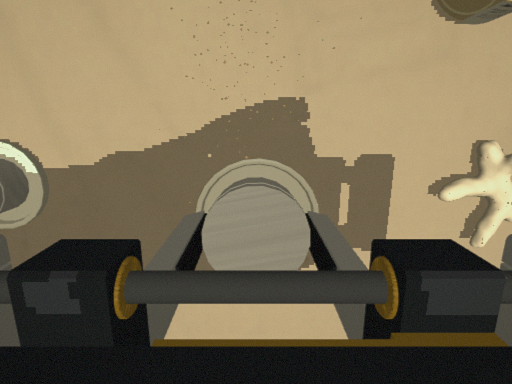

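Tin 4 at px (257,233) is centred over dish 4. The fingers are clear of the coral at (490,190). I'll lower it.

Emit:
{"method": "carry_out", "body": {"motion": [[[0,0,0.03],0],[[0,0,0.045],0],[[0,0,0.055],0],[[0,0,0.06],0],[[0,0,0.06],0],[[0,0,0.06],0]]}}

```text
time_s: 28.05
ee_pos: [0.5812, 0.2364, 0.0138]
eef_rot: [3.141, -0.0, 1.571]
force: [-0.1, 0.4, -1.0]
grip_width: 0.0618
grip_force: 20.0
```

Emit:
{"method": "carry_out", "body": {"motion": [[[0,0,0.002],0],[[0,0,0.004],0],[[0,0,0.004],0],[[0,0,0.004],0]]}}

```text
time_s: 28.45
ee_pos: [0.5813, 0.2364, 0.0137]
eef_rot: [3.141, -0.0, 1.571]
force: [-3.8, -1.2, 8.6]
grip_width: 0.0619
grip_force: 20.0
```

Emit:
{"method": "carry_out", "body": {"motion": [[[0,0,0],0],[[0,0,0],0],[[0,0,0],0],[[0,0,0],0],[[0,0,0],0],[[0,0,0],0],[[0,0,-0.1],0],[[0,0,-0.25],0],[[0,0,-0.45],0],[[0,0,-0.6],0],[[0,0,-0.6],0]], "hand": -1}}

```text
time_s: 29.55
ee_pos: [0.5828, 0.237, 0.1376]
eef_rot: [3.135, -0.002, 1.572]
force: [-0.4, 0.4, 0.1]
grip_width: 0.094
grip_force: 0.0
```

Emit:
{"method": "carry_out", "body": {"motion": [[[0.15,0,0],0],[[0.3,0,0],0],[[0.45,0,0],0],[[0.45,0,0],0],[[0.45,0,0],0]]}}

```text
time_s: 30.05
ee_pos: [0.5806, 0.3264, 0.1317]
eef_rot: [-3.14, 0.001, 1.572]
force: [-0.3, -0.4, -0.7]
grip_width: 0.0939
grip_force: 0.0
```

```bash
python3 - <<'E'
from h import *
survey('top','t8')
for c,_ in D: placed(c)
E
```

```text
[0.5809 0.3258 0.132 ]
dish 1 85 [0.4425 0.4121]
top 111 ((442.5279541015625, 410.61444091796875), 12.380496978759766) [0.0321 0.0345 0.0368]
wrist 755 ((441.79241943359375, 409.19927978515625), 13.160839080810547) [0.0347 0.0361 0.0372]
wrist 610 ((408.537353515625, 258.8952331542969), 18.7822322845459) [0.0307 0.0361 0.0371]
wrist 1117 ((580.984619140625, 241.79681396484375), 30.031156539916992) [0.0348 0.0361 0.0369]
```

View pics/t8.png

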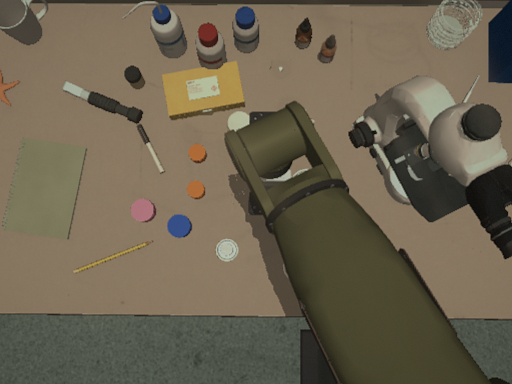

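```bash
python3 -c "
from h import *
im,d=camera('wrist'); cv2.imwrite('pics/w9.png',im)"
```

```text
(no output)
```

View pics/w9.png

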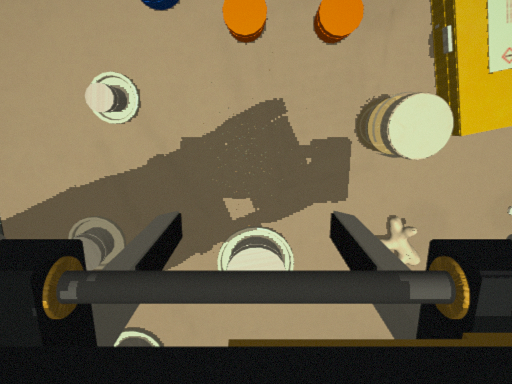

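Tin 4 sits inside its rim at px (256,262), tin 1 at (112,97) and tin 2 at (97,243). The jar and coral look unmoved, so I'm handing in.

```bash
python3 -c "
from h import *
print(ctrl.hand_in())"
```

```text
the job is handed in; nothing more can be done
None
```

I moved all four tins from the stack, top down, into their own dishes, kept clear of the jar and coral, and handed the job in at about 30 s. The hand-in returned no verdict, so I can't confirm it passed.

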